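# Set out the sampling station

## Task

Get the sampling station ready: put each of the four pieces into the holder made for it - the large blue-lidded sample jar in the wide round nest, the small white-lidded sample jar in the narrow round nest, the kitchen timer between the corner stops of the square nest, and the spacer ring over the post of the post stand. Each piece must sit level and fully down on its holder's floor, in its middle. Keep the jars upright throughout and leave the beaker standing where it is.

Things in the scene. Friction and masses are not known exactly. Their poses are not given: they have to be found in the camera images.
- large_jar_mid (a point): Large sample jar, upright and loose: clear round body with pale contents and a blue screw lid, 60 mm diameter, 75 mm high, about 0.18 kg. The point is the centre of the jar, 37.5 mm above its underside; z is its axis (up). The loose pieces stand in a row near the front edge of the table; behind the left half of that row (y from -0.05 to 0.3 m, x from 0.50 m on) stands a fixed food slicer 0.35 m high: pass in front of it, not through it.
- small_jar_mid (a point): Small sample jar, upright and loose: clear round body with pale contents and a white screw lid, 52 mm diameter, 62 mm high, about 0.17 kg. The point is its centre, 31 mm above its underside; z is its axis (up). (The taller white-lidded jar at the right edge of the work, beside the wash bottle, is not part of the job.)
- timer_mid (a point): Kitchen timer lying on its back, loose: low white rounded box with a display and three round buttons on top, 66 mm along its x by 62 mm along its y, 17 mm high over the case (20 mm with the buttons), about 0.06 kg. The point is at its centre, 9 mm above its underside; z up. Pick it across opposite side faces. May stand in its nest any way round, with its sides along the nest's sides.
- spacer_ring_mid (a point): Cream-coloured spacer ring lying flat, loose: 60 mm outer diameter, 22 mm high, hole about 40 mm across right through, about 0.08 kg. The point is at the middle of the hole, 11 mm above its underside; z is the ring's axis (up). Pick it by the outside.
- beaker_mid (a point): Empty beaker that stands among the things, loose and light: clear plastic cup 68 mm across the rim, 89 mm high. The point is its centre, 44.5 mm above its underside. Not part of the job: leave it standing where it is.
- wide_nest: Fixed to the table; aluminium with a flat black rubber floor 4 mm above the table. Origin: centre of its underside, on the table; z up. Round nest for the large jar: 86 mm outer diameter, round floor 76 mm across, rim 10 mm above the table (6 mm above the floor). Seated, the large jar's centre is 41.5 mm above the table.
- narrow_nest: Fixed to the table; aluminium with a flat black rubber floor 4 mm above the table. Origin: centre of its underside, on the table; z up. Round nest for the small jar: 74 mm outer diameter, round floor 64 mm across, rim 10 mm above the table (6 mm above the floor). Seated, the small jar's centre is 35 mm above the table.
- square_nest: Fixed to the table; aluminium with a flat black rubber floor 4 mm above the table. Origin: centre of its underside, on the table; z up. Square nest for the timer: plate 96 mm square with its sides along its x and y, an L-shaped stop at each corner reaching 6 mm above the floor; 82 mm square between the stops, and each side is open for the fingers over its middle 55 mm. Seated, the timer's listed point is 13 mm above the table.
- post_stand: Fixed to the table; aluminium with a flat black rubber floor 4 mm above the table. Origin: centre of its underside, on the table; z up. Stand for the spacer ring: disc 84 mm across without rim, with one upright post in the middle, 20 mm diameter with a chamfered end, its top 20 mm above the table (16 mm above the floor). Seated, the ring's listed point is 15 mm above the table.

How it is judged:
At the end, for the whole second after the job is handed in: Each piece stands on the floor of its own holder: its listed point within 13 mm of the holder's centre seen from above and within 3 mm of its seated height, its axis within 0.08 rad of vertical, at rest (horizontal distance between large_jar_mid and wide_nest below 0.013 m and z of large_jar_mid in the frame of wide_nest between 0.0385 and 0.0445 m and angle between each of large_jar_mid, small_jar_mid, timer_mid, spacer_ring_mid's own z axis and vertical below 0.08 rad and linear speed of each of large_jar, small_jar, timer, spacer_ring below 0.02 m/s and horizontal distance between small_jar_mid and narrow_nest below 0.013 m and z of small_jar_mid in the frame of narrow_nest between 0.032 and 0.038 m and horizontal distance between timer_mid and square_nest below 0.013 m and z of timer_mid in the frame of square_nest between 0.01 and 0.016 m and horizontal distance between spacer_ring_mid and post_stand below 0.013 m and z of spacer_ring_mid in the frame of post_stand between 0.012 and 0.018 m); the robot touches nothing.
It fails at once if a sample jar is tipped more than 0.6 rad (angle between any of large_jar_mid, small_jar_mid's own z axis and vertical above 0.6 rad).
It fails at once if the beaker is shifted more than 30 mm or tipped over (distance of beaker_mid from where it was at the start of the episode above 0.03 m or angle between beaker_mid's own z axis and vertical above 0.5 rad).
It also fails if it takes over 112 s, if anything falls off the work surface, if the arm or the gripper's body presses on something with over 40 N, if the wrist force passes 120 N, or if a joint passes its speed limit or range.

## Robot

A 7-joint arm with a two-finger parallel gripper is mounted at the origin on a cart in front of the work surface, level with it; the furniture and walls round the work are solid. World frame = base frame: x ahead of the robot, y to its left, z up, the work surface at z = 0. Lengths are in m, angles in rad, forces in N, time in s.
With the tool pointing down it reaches from about 0.4 to 0.85 m from the base axis. Payload 10.4 kg.
Tool frame: the origin (TCP) lies midway between the tips of the shut fingers; the grasp point (between the pads) lies 19 mm behind it; z points along the fingers, y is the line along which they close (so a half turn about z gives the same grasp; the last joint's range is limited). The gripper opens to 87 mm and grips with 3 to 60 N. Pads are 19 mm wide; open, the fingers measure 117 mm over their backs; the gripper's body (75 mm by 190 mm) begins 51 mm behind the grasp point.
Start: joints at [-1.131, 0.332, -0.065, 1.46, 0.022, 1.35, -0.088], TCP at [0.279, 0.559, 0.223] pointing down, gripper open.
Joint ranges: [-2.6, 2.6], [-0.5, 2.12], [-1.47, 1.34], [0.16, 2.42], [-1.27, 4.41], [0.06, 2.06], [-2.6, 2.6]. Speed limits (rad/s): [2.22, 2.22, 2.79, 2.79, 3.14, 3.14, 3.14].

## Interface

Orientations are given as a unit quaternion [x, y, z, w].
In Python, from bench import sensors, eyes, order gives the robot as it stands.
- The arm moves only by the tool arm_command, never from a script. Its argument "steps" is a list of rows, each an object with "rot": the turn, a rotation vector about the world's x, y, z in degrees, a list of three; "slide": the shift along the world's x, y, z in m, a list of three; "grip": the opening, from 0 (shut) to 1 (fully open). A call has exactly 8 rows; each row shifts and turns the commanded pose from where the row before left it; what a row does not reach is not made up. A row lasts 1/8 s, in which the tool goes at most 62.5 mm and 10.7 degrees, less where a joint would pass 70% of its speed; a pose out of reach is approached as far as the arm can. A call with a gripper value outside its range is refused whole. The fingers move at their own pace and stop on an object; "newtons" is the grip in N (left out, the last holds). Time passes only in rows, so rows that do not move let the fingers close, or fill a call up. It gives the time, the measured TCP pose, the force, the opening and the grip force at its end, in the units of the state.
- sensors.read_state(): the state, without advancing time (a new reading comes with each control period).
- eyes.camera(name): name is "scene" or "top" or "wrist"; returns a dict with "pixels" (384x512x3 uint8, red, green, blue), "intrinsics" (3x3 intrinsics, pixels), "pose" (4x4, takes a point from camera to world coordinates). Camera axes: x right, y down, z forward; pixel columns grow to the right and rows downward; lengths in m; the calibration is good to about 2 mm. A picture is of the moment at which its call begins. There is no depth.
- order.close_job(): hands the job in; it is judged then, once.
Trained networks look in a picture, given as the dict that the camera call returned (one of the last four; its "shot" number tells which), for a name from the list of things; names that differ only in an ending like _2 or _b are one class to them, and where a whole thing is asked for, a point or a joint stands for the part that bears it (a point fixed in the world has none). Each returns a list of dicts, best first, with "conf" (0 to 1); they miss things now and then, are a little off and sometimes report something else, mostly with a low value. They report only what shows in the picture. A call takes as long as a camera call.
- eyes.look_for(name, picture): "bbox" ([left, top, right, bottom] in pixels, round what is visible of it).
The state is a dict: "time": time; "joint_positions": joint angles; "joint_vel": joint speeds; "joint_torque": joint torques, N m; "ee_pos": TCP position; "eef_rot": TCP orientation; "ft_force": force on the tool from outside, world axes, zero at the start; "torque": the same for the moment, N m; "width": finger opening in m; "grip_force": force on a finger pad.
Only numpy, scipy, OpenCV 4.12 (cv2) and the standard library are available. Lean on these libraries where they do the work, as an engineer would, in place of code of your own. Each camera call takes 0.05 s, during which the arm holds its last target. There are 200 camera calls.

## Working session

There is one attempt and no reset: what is moved stays moved. The work goes in short steps, Python scripts to look and compute and a tool call to move; the robot and the scene stay as the last step left them, time stands still between calls to the robot, and variables do not carry over. Pictures are saved under pics/ and viewed, at most 14 in all, crops included, and the job is handed in when it is done.

Besides the shell and the picture viewer there is one more tool, called after ">>>" by a JSON object that holds its "name" and its "arguments", one argument or row to a line. arm_command: Moves the arm, as the interface text tells. Its arguments: {"type":"object","properties":{"steps":{"type":"array","items":{"type":"object","properties":{"rot":{"type":"array","items":{"type":"number"}},"slide":{"type":"array","items":{"type":"number"}},"grip":{"type":"number"}}}},"newtons":{"type":"number"}},"required":["steps"]}

```bash
ls; mkdir -p pics; cat > h.py <<'E'
import numpy as np, cv2
from bench import sensors, eyes, order
def ray(p,u,v,z):
    K=np.array(p["intrinsics"]);T=np.array(p["pose"])
    d=T[:3,:3]@np.linalg.solve(K,[u,v,1.0]);o=T[:3,3]
    return o+d*(z-o[2])/d[2]
def proj(p,X):
    K=np.array(p["intrinsics"]);T=np.array(p["pose"])
    c=K@(T[:3,:3].T@(np.array(X)-T[:3,3]));return c[:2]/c[2]
def save(p,n,s=1.5):
    cv2.imwrite("pics/"+n,cv2.resize(np.array(p["pixels"])[:,:,::-1],None,fx=s,fy=s,interpolation=cv2.INTER_CUBIC))
E
python3 - <<'E'
from h import *
N=dict(large_jar_mid=.0375,small_jar_mid=.031,timer_mid=.017,spacer_ring_mid=.022,beaker_mid=.0445,wide_nest=.01,narrow_nest=.01,square_nest=.004,post_stand=.004)
for c in("top","scene"):
    p=eyes.camera(c);save(p,c+"0.png")
    print(c,np.round(p["pose"],3).tolist(),np.round(p["intrinsics"],0).tolist())
    for n,z in N.items():
        for d in eyes.look_for(n,p)[:2]:
            b=d["bbox"];print(n,round(d["conf"],2),np.round(b),ray(p,(b[0]+b[2])/2,(b[1]+b[3])/2,z).round(3))
s=sensors.read_state();print(s["time"],s["ee_pos"],s["eef_rot"],s["width"])
E
```

```text
pics
top [[-0.191, -0.957, 0.22, 0.321], [-0.982, 0.187, -0.038, -0.045], [-0.004, -0.223, -0.975, 0.951], [0.0, 0.0, 0.0, 1.0]] [[374.0, 0.0, 257.0], [0.0, 374.0, 193.0], [0.0, 0.0, 1.0]]
large_jar_mid 0.92 [314. 200. 341. 225.] [ 0.443 -0.241  0.037]
small_jar_mid 0.87 [168. 240. 190. 266.] [0.417 0.135 0.031]
timer_mid 0.81 [260. 207. 296. 239.] [ 0.444 -0.118  0.017]
spacer_ring_mid 0.66 [219. 225. 243. 250.] [0.43  0.005 0.022]
beaker_mid 0.96 [106. 251. 143. 282.] [0.409 0.264 0.044]
wide_nest 0.65 [253. 152. 282. 181.] [ 0.596 -0.121  0.01 ]
wide_nest 0.51 [262. 207. 294. 238.] [ 0.446 -0.118  0.01 ]
narrow_nest 0.89 [354. 140. 380. 167.] [ 0.58  -0.385  0.01 ]
narrow_nest 0.17 [219. 223. 243. 248.] [0.437 0.005 0.01 ]
square_nest 0.92 [296. 138. 346. 182.] [ 0.589 -0.264  0.004]
post_stand 0.55 [358. 190. 394. 224.] [ 0.439 -0.374  0.004]
scene [[0.594, -0.55, 0.587, -0.105], [-0.804, -0.402, 0.437, -0.525], [-0.004, -0.732, -0.681, 0.807], [0.0, 0.0, 0.0, 1.0]] [[403.0, 0.0, 253.0], [0.0, 403.0, 187.0], [0.0, 0.0, 1.0]]
large_jar_mid 0.59 [281. 231. 310. 267.] [ 0.443 -0.241  0.037]
small_jar_mid 0.77 [169. 176. 184. 206.] [0.425 0.138 0.031]
timer_mid 0.59 [240. 223. 268. 247.] [ 0.432 -0.125  0.017]
spacer_ring_mid 0.81 [204. 206. 226. 223.] [ 0.427 -0.002  0.022]
beaker_mid 0.88 [131. 156. 160. 190.] [0.417 0.254 0.044]
beaker_mid 0.63 [277. 190. 306. 214.] [ 0.565 -0.153  0.044]
wide_nest 0.97 [275. 188. 305. 214.] [ 0.595 -0.131  0.01 ]
narrow_nest 0.92 [358. 234. 387. 260.] [ 0.582 -0.384  0.01 ]
square_nest 0.82 [310. 207. 351. 240.] [ 0.594 -0.26   0.004]
post_stand 0.58 [328. 272. 362. 300.] [ 0.442 -0.38   0.004]
1.0 [0.27902867 0.55928971 0.22258385] [2.29324309e-01 9.73350069e-01 6.00447299e-05 4.40616701e-06] 0.08691437991429223
```

View pics/top0.png

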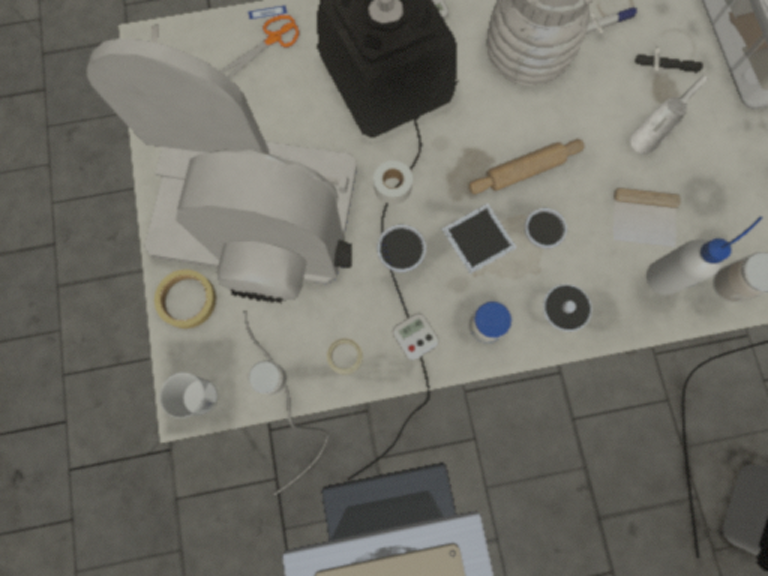

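View pics/scene0.png

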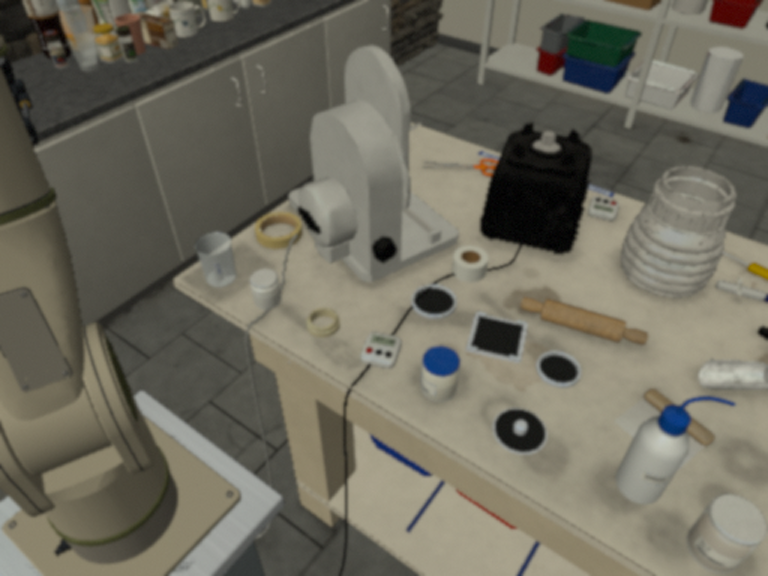

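The networks agree with both pictures. In top0 (1.5x) the small jar is at (266,377), the ring at (345,355), the timer at (415,337) and the large jar at (491,320). The nests are at (402,248), (479,238), (546,228) and (567,307), and the beaker is at (187,395). The gold tape roll at (185,298) isn't part of the job. I'll start with the small jar.

>>> {"name": "arm_command", "arguments": {
  "steps": [
    {"slide": [0.018, -0.053, 0], "rot": [0, 0, 3.3], "grip": 1},
    {"slide": [0.018, -0.053, 0], "rot": [0, 0, 3.3], "grip": 1},
    {"slide": [0.018, -0.053, 0], "rot": [0, 0, 3.3], "grip": 1},
    {"slide": [0.018, -0.053, 0], "rot": [0, 0, 3.3], "grip": 1},
    {"slide": [0.018, -0.053, 0], "rot": [0, 0, 3.3], "grip": 1},
    {"slide": [0.018, -0.053, 0], "rot": [0, 0, 3.3], "grip": 1},
    {"slide": [0.018, -0.053, 0], "rot": [0, 0, 3.3], "grip": 1},
    {"slide": [0.015, -0.052, 0], "rot": [0, 0, 3.4], "grip": 1}
  ]
}}

```text
time: 2.0
ee_pos: [0.4205, 0.1344, 0.2229]
eef_rot: [-0.001, 1.0, 0.0, 0.0]
ft_force: [1.0, 0.5, -1.0]
width: 0.087
grip_force: 0.0
```

```bash
cat > w.py <<'E'
from h import *; import sys
# usage: w.py name z [png]
def main(n,z,png=None):
    s=sensors.read_state();t=np.array(s["ee_pos"]);q=s["eef_rot"]
    from scipy.spatial.transform import Rotation as R
    y=R.from_quat(q).as_matrix();print("t",round(s["time"],2),"tcp",t.round(4),"close ax",round(np.degrees(np.arctan2(y[1,1],y[0,1])),1),"toolz",y[:,2].round(3),"w",round(s["width"],4))
    for c in ("wrist","top"):
        p=eyes.camera(c)
        for d in eyes.look_for(n,p)[:2]:
            b=d["bbox"];X=ray(p,(b[0]+b[2])/2,(b[1]+b[3])/2,float(z));print(c,round(d["conf"],2),np.round(b),X.round(4),"delta",(X-t).round(4))
        if png and c=="wrist": save(p,png)
main(*sys.argv[1:])
E
python3 w.py small_jar_mid .045 w1.png
```

```text
t 2.0 tcp [0.4205 0.1344 0.2229] close ax 90.1 toolz [ 0.001  0.001 -1.   ] w 0.087
wrist 0.83 [227. 146. 277. 197.] [0.4187 0.1345 0.045 ] delta [-1.800e-03  1.000e-04 -1.779e-01]
```

View pics/w1.png

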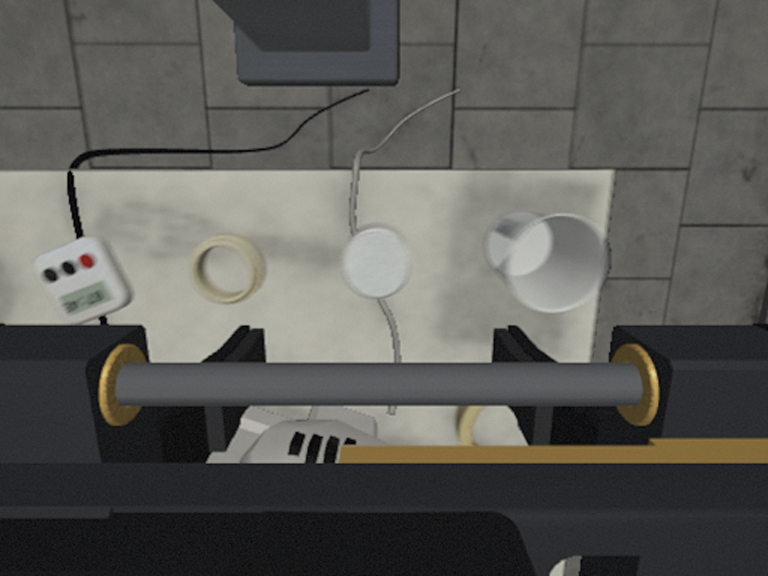

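The wrist view (1.5x) shows the small jar's lid centred at (376,262), with the ring at (227,270), the timer at (83,280) and the beaker at (550,262). I'll refine the positions from this picture.

```bash
python3 - <<'E'
from h import *
p=eyes.camera("wrist");print(np.round(p["pose"],3).tolist(), p["intrinsics"][0])
for n,u,v,z in (("jar lid",376,262,.062),("ring",227,270,.02),("timer",83,280,.017),("beaker rim",562,262,.089)): print(n,ray(p,u/1.5,v/1.5,z).round(4))
for n,z in (("spacer_ring_mid",.011),("timer_mid",.01),("small_jar_mid",.062),("beaker_mid",.06)):
    for d in eyes.look_for(n,p)[:1]:
        b=d["bbox"];print(n,d["conf"],np.round(b),ray(p,(b[0]+b[2])/2,(b[1]+b[3])/2,z).round(4))
g=cv2.cvtColor(np.array(p["pixels"]),cv2.COLOR_RGB2GRAY)[200:256*3//2][:0]
p=eyes.camera("scene");print("bottle",ray(p,645/1.5,485/1.5,0).round(3),ray(p,725/1.5,550/1.5,0).round(3))
E
```

```text
[[0.002, 0.968, 0.252, 0.352], [1.0, -0.002, -0.0, 0.136], [0.0, 0.252, -0.968, 0.384], [0.0, 0.0, 0.0, 1.0]] [302.38731814   0.         252.11798742]
jar lid [0.4182 0.1344 0.062 ]
ring [0.4334 0.0116 0.02  ]
timer [ 0.4424 -0.1102  0.017 ]
beaker rim [0.4129 0.2579 0.089 ]
spacer_ring_mid 0.97 [127. 157. 177. 206.] [0.437 0.009 0.011]
timer_mid 0.86 [ 25. 159.  89. 215.] [ 0.4442 -0.113   0.01  ]
small_jar_mid 0.97 [225. 145. 273. 199.] [0.4154 0.1328 0.062 ]
beaker_mid 0.72 [322. 136. 405. 209.] [0.4167 0.2576 0.06  ]
bottle [ 0.469 -0.57   0.   ] [ 0.44  -0.686  0.   ]
```

>>> {"name": "arm_command", "arguments": {
  "newtons": 25,
  "steps": [
    {"slide": [-0.002, 0, -0.04], "grip": 1},
    {"slide": [0, 0, -0.045], "grip": 1},
    {"slide": [0, 0, -0.045], "grip": 1},
    {"slide": [0, 0, -0.04], "grip": 1},
    {"slide": [0, 0, -0.024], "grip": 1},
    {"grip": 1},
    {"grip": 0},
    {"grip": 0}
  ]
}}

```text
schema error: expected keys rot, slide, grip
```

>>> {"name": "arm_command", "arguments": {
  "steps": [
    {"grip": 0},
    {"grip": 0},
    {"grip": 0},
    {"grip": 0},
    {"slide": [0, 0, 0.03], "grip": 0},
    {"slide": [0, 0, 0.04], "grip": 0},
    {"slide": [0, 0, 0.045], "grip": 0},
    {"slide": [0, 0, 0.025], "grip": 0}
  ]
}}

```text
schema error: expected keys rot, slide, grip
```

>>> {"name": "arm_command", "arguments": {
  "newtons": 25,
  "steps": [
    {"rot": [0, 0, 0], "slide": [-0.002, 0, -0.04], "grip": 1},
    {"rot": [0, 0, 0], "slide": [0, 0, -0.045], "grip": 1},
    {"rot": [0, 0, 0], "slide": [0, 0, -0.045], "grip": 1},
    {"rot": [0, 0, 0], "slide": [0, 0, -0.04], "grip": 1},
    {"rot": [0, 0, 0], "slide": [0, 0, -0.024], "grip": 1},
    {"rot": [0, 0, 0], "slide": [0, 0, 0], "grip": 1},
    {"rot": [0, 0, 0], "slide": [0, 0, 0], "grip": 0},
    {"rot": [0, 0, 0], "slide": [0, 0, 0], "grip": 0}
  ]
}}

```text
time: 3.5
ee_pos: [0.4188, 0.1368, 0.0297]
eef_rot: [0.0, 1.0, 0.001, 0.001]
ft_force: [0.2, -0.9, 0.4]
width: 0.0743
grip_force: 0.0
```

>>> {"name": "arm_command", "arguments": {
  "steps": [
    {"rot": [0, 0, 0], "slide": [0, 0, 0], "grip": 0},
    {"rot": [0, 0, 0], "slide": [0, 0, 0], "grip": 0},
    {"rot": [0, 0, 0], "slide": [0, 0, 0], "grip": 0},
    {"rot": [0, 0, 0], "slide": [0, 0, 0], "grip": 0},
    {"rot": [0, 0, 0], "slide": [0, 0, 0.02], "grip": 0},
    {"rot": [0, 0, 0], "slide": [0, 0, 0.04], "grip": 0},
    {"rot": [0, 0, 0], "slide": [0, 0, 0.045], "grip": 0},
    {"rot": [0, 0, 0], "slide": [0, 0, 0.025], "grip": 0}
  ]
}}

```text
time: 4.5
ee_pos: [0.4184, 0.1365, 0.1604]
eef_rot: [0.0, 1.0, 0.001, 0.001]
ft_force: [0.1, -0.2, -3.0]
width: 0.0508
grip_force: 25.0
```

>>> {"name": "arm_command", "arguments": {
  "steps": [
    {"rot": [0, 0, 0], "slide": [0, -0.05, 0], "grip": 0},
    {"rot": [0, 0, 0], "slide": [0, -0.06, 0], "grip": 0},
    {"rot": [0, 0, 0], "slide": [0, -0.06, 0], "grip": 0},
    {"rot": [0, 0, 0], "slide": [0, -0.06, 0], "grip": 0},
    {"rot": [0, 0, 0], "slide": [0, -0.06, 0], "grip": 0},
    {"rot": [0, 0, 0], "slide": [0.015, -0.055, 0], "grip": 0},
    {"rot": [0, 0, 0], "slide": [0.04, -0.045, 0], "grip": 0},
    {"rot": [0, 0, 0], "slide": [0.05, -0.035, 0], "grip": 0}
  ]
}}

```text
time: 5.5
ee_pos: [0.5237, -0.2907, 0.1585]
eef_rot: [0.001, 1.0, -0.0, 0.0]
ft_force: [0.9, 0.6, -0.3]
width: 0.0507
grip_force: 25.0
```

```bash
python3 w.py narrow_nest .01 w2.png
```

```text
t 5.5 tcp [ 0.5237 -0.2907  0.1585] close ax 89.9 toolz [ 0. -0. -1.] w 0.0507
wrist 0.92 [150. 201. 199. 242.] [ 0.5717 -0.3754  0.01  ] delta [ 0.048  -0.0847 -0.1485]
```

View pics/w2.png

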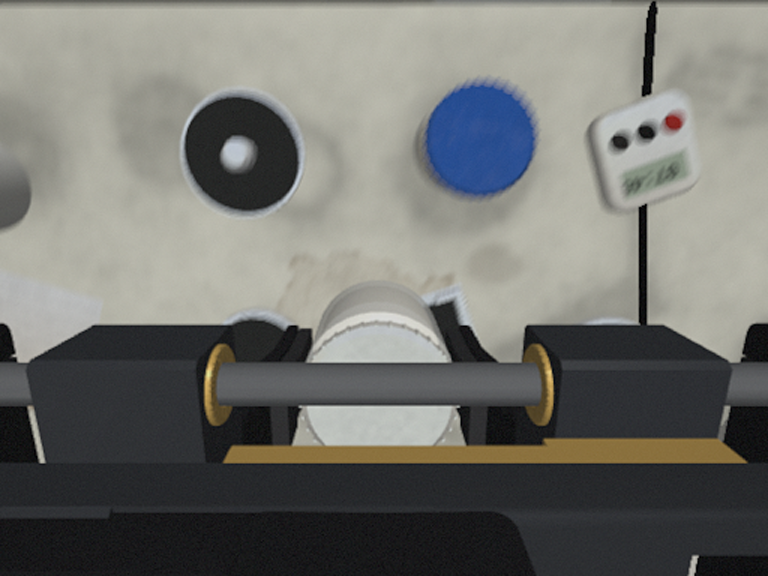

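The held jar hides the narrow nest: only its front edge shows, at (258,308). The post stand (242,152), the large lid (479,138) and the timer (645,150) are in clear view, so I'll measure those from this shot.

```bash
python3 - <<'E'
from h import *
p=eyes.camera("wrist")
for n,u,v,z in (("narrow front edge",258,308,.01),("post disc",242,152,.004),("post top",237,152,.02),("big lid",479,138,.075),("timer",645,150,.017)): print(n,ray(p,u/1.5,v/1.5,z).round(4))
for n,z in (("post_stand",.004),("large_jar_mid",.075),("timer_mid",.01)):
    for d in eyes.look_for(n,p)[:1]:
        b=d["bbox"];print(n,round(d["conf"],2),np.round(b),ray(p,(b[0]+b[2])/2,(b[1]+b[3])/2,z).round(4))
# timer outline by colour/brightness
im=np.array(p["pixels"]);sub=im[50:150,380:480].astype(int)
m=((sub.min(2)>185)).astype(np.uint8);m=cv2.morphologyEx(m,cv2.MORPH_CLOSE,np.ones((9,9)))
c=max(cv2.findContours(m,0,2)[0],key=cv2.contourArea);r=cv2.minAreaRect(c);b=cv2.boxPoints(r)+[380,50]
print(r,[ray(p,*q,.015).round(4).tolist() for q in b])
E
```

```text
narrow front edge [ 0.5502 -0.3746  0.01  ]
post disc [ 0.4435 -0.3798  0.004 ]
post top [ 0.4441 -0.3783  0.02  ]
big lid [ 0.4392 -0.2376  0.075 ]
timer [ 0.4427 -0.1193  0.017 ]
post_stand 0.95 [121.  59. 203. 146.] [ 0.4443 -0.3794  0.004 ]
large_jar_mid 0.95 [275.  54. 358. 134.] [ 0.4405 -0.2397  0.075 ]
timer_mid 0.63 [389.  60. 468. 142.] [ 0.4432 -0.1167  0.01  ]
((52.02293014526367, 41.25688171386719), (54.48649597167969, 61.04030227661133), 80.13418579101562) [[0.4153, -0.1528, 0.015], [0.4062, -0.0979, 0.015], [0.4546, -0.0807, 0.015], [0.4646, -0.1378, 0.015]]
```

>>> {"name": "arm_command", "arguments": {
  "steps": [
    {"rot": [0, 0, 0], "slide": [0.03, -0.01, 0.01], "grip": 0},
    {"rot": [0, 0, 0], "slide": [0.04, -0.01, 0.01], "grip": 0},
    {"rot": [0, 0, 0], "slide": [0.04, -0.01, 0.01], "grip": 0},
    {"rot": [0, 0, 0], "slide": [0.03, -0.01, 0.01], "grip": 0},
    {"rot": [0, 0, 0], "slide": [0, 0, 0], "grip": 0},
    {"rot": [0, 0, 0], "slide": [0, 0, 0], "grip": 0},
    {"rot": [0, 0, 0], "slide": [0, 0, 0], "grip": 0},
    {"rot": [0, 0, 0], "slide": [0, 0, 0], "grip": 0}
  ]
}}

```text
time: 6.9
ee_pos: [0.6626, -0.3284, 0.199]
eef_rot: [0.0, 1.0, 0.0, 0.0]
ft_force: [0.6, 0.5, -1.8]
width: 0.0508
grip_force: 25.0
```

```bash
python3 w.py narrow_nest .01 w3.png;  python3 - <<'E'
from h import *
p=eyes.camera("wrist")
for n,z in (("narrow_nest",.01),("square_nest",.006),("wide_nest",.01)):
    for d in eyes.look_for(n,p)[:1]:
        b=d["bbox"];print(n,round(d["conf"],2),np.round(b),ray(p,(b[0]+b[2])/2,(b[1]+b[3])/2,z).round(4))
# black floors
g=np.array(p["pixels"])[:205].max(2);m=(g<70).astype(np.uint8)
for c in cv2.findContours(m,0,2)[0]:
    if cv2.contourArea(c)>400:
        r=cv2.minAreaRect(c);print(cv2.contourArea(c),np.round(r[0]),np.round(r[1]),r[2],ray(p,*r[0],.004).round(4),[ray(p,*q,.004).round(4)[:2].tolist() for q in cv2.boxPoints(r)])
E
```

```text
t 6.9 tcp [ 0.6626 -0.3284  0.199 ] close ax 90.0 toolz [ 0.     0.001 -1.   ] w 0.0508
wrist 0.75 [174.  73. 239. 142.] [ 0.5897 -0.3793  0.01  ] delta [-0.0729 -0.0509 -0.189 ]
narrow_nest 0.85 [172.  74. 241. 140.] [ 0.5896 -0.3799  0.01  ]
square_nest 0.65 [259.  56. 362. 166.] [ 0.5941 -0.2625  0.006 ]
wide_nest 0.79 [393.  80. 473. 158.] [ 0.603  -0.1246  0.01  ]
3272.0 [432. 118.] [65. 63.] 90.0 [ 0.601  -0.1221  0.004 ] [[0.5658, -0.1625], [0.5657, -0.0923], [0.6381, -0.0794], [0.6382, -0.1535]]
2354.0 [207. 107.] [56. 54.] 90.0 [ 0.5896 -0.3798  0.004 ] [[0.5596, -0.4087], [0.5596, -0.3488], [0.6209, -0.3496], [0.621, -0.4124]]
4875.0 [312. 111.] [71. 74.] 71.56504821777344 [ 0.5936 -0.26    0.004 ] [[0.5698, -0.3132], [0.5452, -0.2361], [0.6182, -0.2048], [0.6456, -0.2857]]
```

>>> {"name": "arm_command", "arguments": {
  "steps": [
    {"rot": [0, 0, 0], "slide": [-0.036, -0.025, 0], "grip": 0},
    {"rot": [0, 0, 0], "slide": [-0.037, -0.026, 0], "grip": 0},
    {"rot": [0, 0, 0], "slide": [0, 0, -0.04], "grip": 0},
    {"rot": [0, 0, 0], "slide": [0, 0, -0.045], "grip": 0},
    {"rot": [0, 0, 0], "slide": [0, 0, -0.04], "grip": 0},
    {"rot": [0, 0, 0], "slide": [0, 0, -0.025], "grip": 0},
    {"rot": [0, 0, 0], "slide": [0, 0, 0], "grip": 0},
    {"rot": [0, 0, 0], "slide": [0, 0, 0], "grip": 0}
  ]
}}

```text
time: 8.3
ee_pos: [0.5906, -0.3803, 0.05]
eef_rot: [0.0, 1.0, -0.0, 0.001]
ft_force: [-0.7, -0.5, -1.5]
width: 0.0509
grip_force: 25.0
```

>>> {"name": "arm_command", "arguments": {
  "steps": [
    {"rot": [0, 0, 0], "slide": [-0.001, 0, -0.006], "grip": 0},
    {"rot": [0, 0, 0], "slide": [0, 0, -0.005], "grip": 0},
    {"rot": [0, 0, 0], "slide": [0, 0, -0.003], "grip": 0},
    {"rot": [0, 0, 0], "slide": [0, 0, -0.002], "grip": 0},
    {"rot": [0, 0, 0], "slide": [0, 0, 0], "grip": 0},
    {"rot": [0, 0, 0], "slide": [0, 0, 0], "grip": 0},
    {"rot": [0, 0, 0], "slide": [0, 0, 0], "grip": 0},
    {"rot": [0, 0, 0], "slide": [0, 0, 0], "grip": 0}
  ]
}}

```text
time: 9.3
ee_pos: [0.5892, -0.3798, 0.033]
eef_rot: [0.0, 1.0, 0.0, 0.0]
ft_force: [-1.5, 2.3, 5.3]
width: 0.0507
grip_force: 25.0
```

>>> {"name": "arm_command", "arguments": {
  "steps": [
    {"rot": [0, 0, 0], "slide": [0, 0, 0], "grip": 0.9},
    {"rot": [0, 0, 0], "slide": [0, 0, 0], "grip": 0.9},
    {"rot": [0, 0, 0], "slide": [0, 0, 0], "grip": 1},
    {"rot": [0, 0, 0], "slide": [0, 0, 0], "grip": 1},
    {"rot": [0, 0, 0], "slide": [0, 0, 0.02], "grip": 1},
    {"rot": [0, 0, 0], "slide": [0, 0, 0.04], "grip": 1},
    {"rot": [0, 0, 0], "slide": [0, 0, 0.045], "grip": 1},
    {"rot": [0, 0, 0], "slide": [0, 0, 0.045], "grip": 1}
  ]
}}

```text
time: 10.3
ee_pos: [0.5889, -0.3799, 0.1857]
eef_rot: [0.0, 1.0, -0.0, 0.001]
ft_force: [0.0, 0.3, -0.6]
width: 0.087
grip_force: 0.0
```

>>> {"name": "arm_command", "arguments": {
  "steps": [
    {"rot": [0, 0, 0], "slide": [-0.02, 0.02, 0.02], "grip": 1},
    {"rot": [0, 0, 0], "slide": [-0.04, 0.036, 0], "grip": 1},
    {"rot": [0, 0, 0], "slide": [-0.04, 0.037, 0], "grip": 1},
    {"rot": [0, 0, 0], "slide": [-0.035, 0.035, 0], "grip": 1},
    {"rot": [0, 0, 0], "slide": [-0.014, 0.013, 0], "grip": 1},
    {"rot": [0, 0, 0], "slide": [0, 0, 0], "grip": 1},
    {"rot": [0, 0, 0], "slide": [0, 0, 0], "grip": 1},
    {"rot": [0, 0, 0], "slide": [0, 0, 0], "grip": 1}
  ]
}}

```text
time: 11.3
ee_pos: [0.4404, -0.2396, 0.2028]
eef_rot: [0.001, 1.0, -0.0, -0.0]
ft_force: [-0.4, -0.2, 0.6]
width: 0.0871
grip_force: 0.0
```

```bash
python3 w.py large_jar_mid .06 w4.png
```

```text
t 11.3 tcp [ 0.4404 -0.2396  0.2028] close ax 89.9 toolz [-0.    -0.001 -1.   ] w 0.0871
wrist 0.78 [226. 144. 287. 213.] [ 0.4385 -0.235   0.06  ] delta [-0.0018  0.0047 -0.1428]
top 0.69 [314. 202. 342. 227.] [ 0.4353 -0.2368  0.06  ] delta [-0.005   0.0029 -0.1428]
```

>>> {"name": "arm_command", "arguments": {
  "steps": [
    {"rot": [0, 0, 0], "slide": [-0.002, 0.003, -0.04], "grip": 1},
    {"rot": [0, 0, 0], "slide": [0, 0, -0.045], "grip": 1},
    {"rot": [0, 0, 0], "slide": [0, 0, -0.045], "grip": 1},
    {"rot": [0, 0, 0], "slide": [0, 0, -0.03], "grip": 1},
    {"rot": [0, 0, 0], "slide": [0, 0, -0.012], "grip": 1},
    {"rot": [0, 0, 0], "slide": [0, 0, 0], "grip": 1},
    {"rot": [0, 0, 0], "slide": [0, 0, 0], "grip": 0},
    {"rot": [0, 0, 0], "slide": [0, 0, 0], "grip": 0}
  ]
}}

```text
time: 12.5
ee_pos: [0.4388, -0.2359, 0.0316]
eef_rot: [0.0, 1.0, -0.0, 0.001]
ft_force: [-0.6, 0.8, -0.1]
width: 0.0743
grip_force: 0.0
```

>>> {"name": "arm_command", "arguments": {
  "steps": [
    {"rot": [0, 0, 0], "slide": [0, 0, 0], "grip": 0},
    {"rot": [0, 0, 0], "slide": [0, 0, 0], "grip": 0},
    {"rot": [0, 0, 0], "slide": [0, 0, 0], "grip": 0},
    {"rot": [0, 0, 0], "slide": [0, 0, 0.015], "grip": 0},
    {"rot": [0, 0, 0], "slide": [0, 0, 0.03], "grip": 0},
    {"rot": [0, 0, 0], "slide": [0, 0, 0.03], "grip": 0},
    {"rot": [0, 0, 0], "slide": [0, 0, 0.02], "grip": 0},
    {"rot": [0, 0, 0], "slide": [0, 0, 0], "grip": 0}
  ]
}}

```text
time: 13.5
ee_pos: [0.4388, -0.2361, 0.1271]
eef_rot: [0.0, 1.0, -0.0, 0.001]
ft_force: [-0.8, -0.3, -1.0]
width: 0.0587
grip_force: 25.0
```

```bash
python3 -c "
from h import *
print(np.round(sensors.read_state()['joint_positions'],3))"
```

```text
[-0.351  0.153  0.823  1.947 -0.128  1.091  2.096]
```

>>> {"name": "arm_command", "arguments": {
  "steps": [
    {"rot": [0, 0, -10], "slide": [0.02, 0, 0], "grip": 0},
    {"rot": [0, 0, -10], "slide": [0.02, 0, 0.005], "grip": 0},
    {"rot": [0, 0, -10], "slide": [0.02, 0, 0.005], "grip": 0},
    {"rot": [0, 0, -10], "slide": [0.02, 0, 0], "grip": 0},
    {"rot": [0, 0, -10], "slide": [0.02, 0, 0], "grip": 0},
    {"rot": [0, 0, -10], "slide": [0.02, 0, 0], "grip": 0},
    {"rot": [0, 0, -10], "slide": [0.02, 0, 0], "grip": 0},
    {"rot": [0, 0, -10], "slide": [0.02, 0, 0], "grip": 0}
  ]
}}

```text
time: 14.5
ee_pos: [0.5981, -0.2355, 0.1343]
eef_rot: [0.645, 0.764, -0.0, -0.001]
ft_force: [-1.0, 0.8, -1.0]
width: 0.0588
grip_force: 25.0
```

```bash
python3 w.py wide_nest .01 w5.png; python3 - <<'E'
from h import *
print(np.round(sensors.read_state()['joint_positions'],3))
p=eyes.camera("scene");save(p,"s2.png")
for u,v in((470,258),):print("roll top",ray(p,u/1.5,v/1.5,.045).round(3))
print("knob",ray(p,385/1.5,250/1.5,.06).round(3),"slicer base corner",ray(p,372/1.5,278/1.5,0).round(3))
E
```

```text
t 14.5 tcp [ 0.5981 -0.2355  0.1343] close ax 9.7 toolz [-0.002  0.    -1.   ] w 0.0588
[-0.376  0.601  0.968  1.56  -0.51   1.255  0.85 ]
roll top [ 0.706 -0.137  0.045]
knob [ 0.615 -0.001  0.06 ] slicer base corner [ 0.588  0.011 -0.   ]
```

View pics/s2.png

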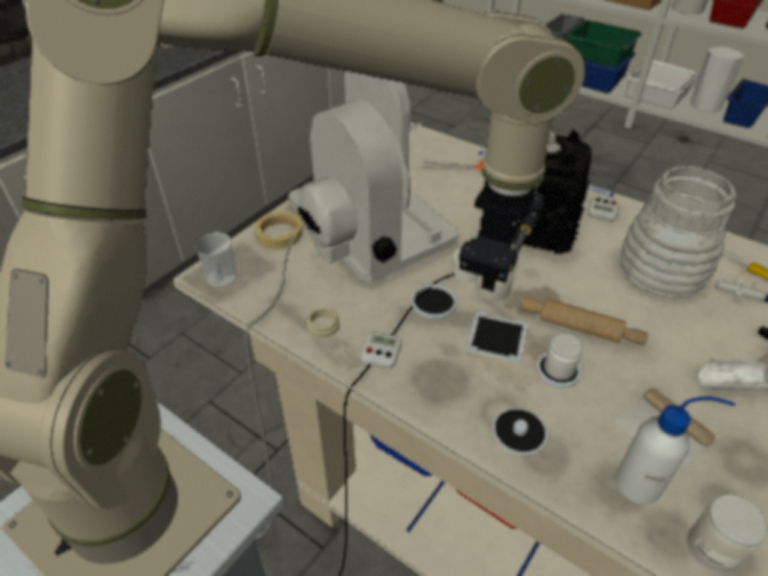

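View pics/w5.png

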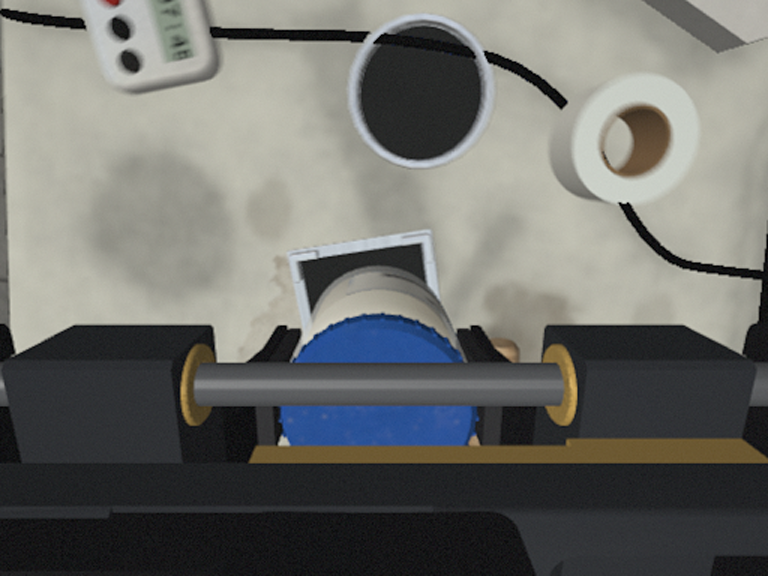

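In the scene view the forearm passes well above the slicer and the small jar stands in its nest. In the wrist view the wide nest is clear, centred at (421,91), and the tape roll is at (640,138).

```bash
python3 - <<'E'
from h import *
p=eyes.camera("wrist")
b=eyes.look_for("wide_nest",p)[0]["bbox"];print(np.round(b),ray(p,(b[0]+b[2])/2,(b[1]+b[3])/2,.01).round(4))
print(ray(p,421/1.5,91/1.5,.009).round(4),ray(p,421/1.5,93/1.5,.004).round(4),"roll",ray(p,640/1.5,138/1.5,.045).round(3),"slicer",ray(p,720/1.5,50/1.5,0).round(3))
q=[(290,252),(430,231),(438,292),(305,323)]
print("sq",[ray(p,u/1.5,v/1.5,.008).round(4)[:2].tolist() for u,v in q])
E
```

```text
[234.   9. 330. 113.] [ 0.6028 -0.1219  0.01  ]
[ 0.6018 -0.1215  0.009 ] [ 0.6023 -0.1218  0.004 ] roll [ 0.718 -0.13   0.045] slicer [ 0.773 -0.067  0.   ]
sq [[0.5381, -0.2309], [0.6241, -0.2016], [0.6376, -0.2401], [0.5542, -0.2771]]
```

>>> {"name": "arm_command", "arguments": {
  "steps": [
    {"rot": [0, 0, -5], "slide": [0.004, 0.03, 0], "grip": 0},
    {"rot": [0, 0, -5], "slide": [0, 0.045, 0], "grip": 0},
    {"rot": [0, 0, 0], "slide": [0, 0.039, 0], "grip": 0},
    {"rot": [0, 0, 0], "slide": [0, 0, -0.03], "grip": 0},
    {"rot": [0, 0, 0], "slide": [0, 0, -0.035], "grip": 0},
    {"rot": [0, 0, 0], "slide": [0, 0, -0.017], "grip": 0},
    {"rot": [0, 0, 0], "slide": [0, 0, 0], "grip": 0},
    {"rot": [0, 0, 0], "slide": [0, 0, 0], "grip": 0}
  ]
}}

```text
time: 15.85
ee_pos: [0.6026, -0.1223, 0.0549]
eef_rot: [0.707, 0.707, 0.001, 0.001]
ft_force: [-0.2, 0.5, -1.3]
width: 0.0593
grip_force: 25.0
```

>>> {"name": "arm_command", "arguments": {
  "steps": [
    {"rot": [0, 0, 0], "slide": [0, 0, -0.008], "grip": 0},
    {"rot": [0, 0, 0], "slide": [0, 0, -0.006], "grip": 0},
    {"rot": [0, 0, 0], "slide": [0, 0, -0.004], "grip": 0},
    {"rot": [0, 0, 0], "slide": [0, 0, -0.002], "grip": 0},
    {"rot": [0, 0, 0], "slide": [0, 0, 0], "grip": 0},
    {"rot": [0, 0, 0], "slide": [0, 0, 0], "grip": 0},
    {"rot": [0, 0, 0], "slide": [0, 0, 0], "grip": 0},
    {"rot": [0, 0, 0], "slide": [0, 0, 0], "grip": 0}
  ]
}}

```text
time: 16.85
ee_pos: [0.6019, -0.1217, 0.0349]
eef_rot: [0.707, 0.707, 0.0, -0.0]
ft_force: [-7.4, 2.4, 17.1]
width: 0.0589
grip_force: 24.9
```

>>> {"name": "arm_command", "arguments": {
  "steps": [
    {"rot": [0, 0, 0], "slide": [0, 0, 0], "grip": 0.9},
    {"rot": [0, 0, 0], "slide": [0, 0, 0], "grip": 0.9},
    {"rot": [0, 0, 0], "slide": [0, 0, 0], "grip": 1},
    {"rot": [0, 0, 0], "slide": [0, 0, 0], "grip": 1},
    {"rot": [0, 0, 0], "slide": [0, 0, 0.02], "grip": 1},
    {"rot": [0, 0, 0], "slide": [0, 0, 0.05], "grip": 1},
    {"rot": [0, 0, 0], "slide": [0, 0, 0.05], "grip": 1},
    {"rot": [0, 0, 0], "slide": [0, 0, 0.04], "grip": 1}
  ]
}}

```text
time: 17.85
ee_pos: [0.6022, -0.1223, 0.1971]
eef_rot: [0.707, 0.707, 0.001, 0.001]
ft_force: [0.5, -0.0, -0.3]
width: 0.087
grip_force: 0.0
```

>>> {"name": "arm_command", "arguments": {
  "steps": [
    {"rot": [0, 0, 2], "slide": [-0.02, -0.02, 0], "grip": 1},
    {"rot": [0, 0, 2], "slide": [-0.035, -0.02, 0], "grip": 1},
    {"rot": [0, 0, 2], "slide": [-0.035, -0.02, 0], "grip": 1},
    {"rot": [0, 0, 3], "slide": [-0.035, -0.01, 0], "grip": 1},
    {"rot": [0, 0, 3], "slide": [-0.034, 0, 0], "grip": 1},
    {"rot": [0, 0, 3], "slide": [0, 0, 0], "grip": 1},
    {"rot": [0, 0, 0], "slide": [0, 0, 0], "grip": 1},
    {"rot": [0, 0, 0], "slide": [0, 0, 0], "grip": 1}
  ]
}}

```text
time: 18.85
ee_pos: [0.446, -0.1919, 0.1949]
eef_rot: [0.612, 0.791, -0.0, 0.0]
ft_force: [0.1, -0.1, 0.4]
width: 0.0869
grip_force: 0.0
```

```bash
python3 w.py timer_mid .01 w6.png
```

```text
t 18.85 tcp [ 0.446  -0.1919  0.1949] close ax 14.6 toolz [ 0.    -0.001 -1.   ] w 0.0869
wrist 0.62 [238.  76. 299. 135.] [ 0.4447 -0.1154  0.01  ] delta [-0.0013  0.0765 -0.1849]
wrist 0.17 [372. 121. 466. 189.] [ 0.6263 -0.124   0.01  ] delta [ 0.1803  0.0679 -0.1849]
top 0.92 [261. 205. 295. 240.] [ 0.4469 -0.1177  0.01  ] delta [ 0.0009  0.0742 -0.1849]
```

View pics/w6.png

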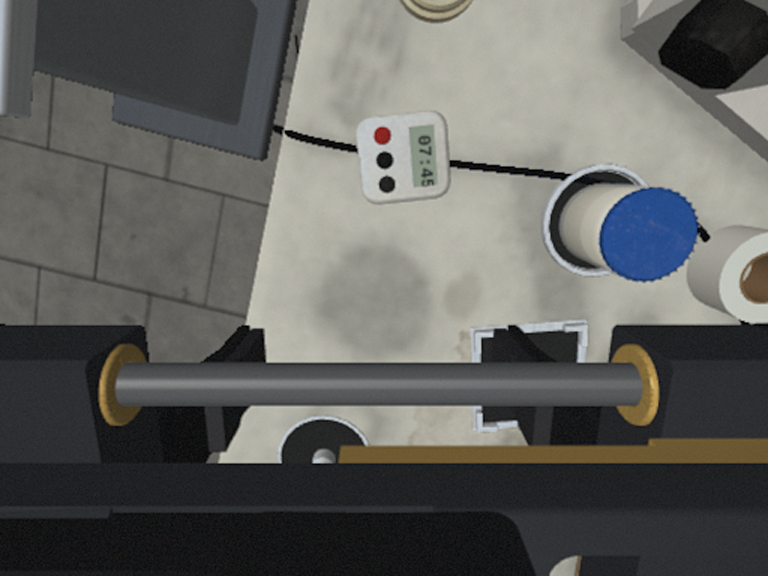

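The large jar is in its nest. The timer is centred at (404,157) and nearly in line with the tool. The square nest's near edge runs (473,330) to (586,322).

```bash
python3 - <<'E'
from h import *
p=eyes.camera("wrist")
a=lambda P,Q:round(float(np.degrees(np.arctan2(*(Q-P)[[1,0]]))),1)
r=lambda u,v,z:ray(p,u/1.5,v/1.5,z)
im=np.array(p["pixels"]);s=im[65:145,225:310].astype(int)
m=cv2.morphologyEx((s.min(2)>200).astype(np.uint8),cv2.MORPH_CLOSE,np.ones((15,15)))
c=max(cv2.findContours(m,0,2)[0],key=cv2.contourArea)+[225,65]
w=np.array([ray(p,u,v,.015)[:2]*1000 for u,v in c[:,0]],np.float32);R=cv2.minAreaRect(w);print("timer",R)
print("nest edge",a(r(473,330,.008),r(586,322,.008)),r(473,330,.008).round(4),r(586,322,.008).round(4),a(r(478,430,.008),r(473,330,.008)),r(478,430,.008).round(4))
E
```

```text
Traceback (most recent call last):
ValueError: max() iterable argument is empty
```

```bash
python3 - <<'E'
from h import *
p=eyes.camera("wrist")
a=lambda P,Q:round(float(np.degrees(np.arctan2(*(Q-P)[[1,0]]))),1)
r=lambda u,v,z:ray(p,u/1.5,v/1.5,z)
im=np.array(p["pixels"]);s=im[65:145,225:310].min(2);s[:,:12]=0
c0=im[80,270].min();t=int(np.percentile(s,70));print(c0,t,int(s.max()))
for th in(t,(int(s.max())+t)//2):
    m=cv2.morphologyEx((s>th).astype(np.uint8),cv2.MORPH_CLOSE,np.ones((13,13)))
    c=max(cv2.findContours(m,0,2)[0],key=cv2.contourArea)+[225,65]
    w=np.array([ray(p,u,v,.015)[:2]*1000 for u,v in c[:,0]],np.float32);print("timer",th,cv2.minAreaRect(w))
for P,Q in (((362,122),(362+8,196)),((366,116),(440,112)),((446,122),(449,190)),((376,202),(442,195))):print(a(r(*P,.015),r(*Q,.015)))
print("nest edge",a(r(473,330,.008),r(586,322,.008)),r(473,330,.008).round(4),r(586,322,.008).round(4),a(r(478,430,.008),r(473,330,.008)),r(478,430,.008).round(4))
E
```

```text
188 171 199
timer 171 ((450.13067626953125, -115.69912719726562), (76.1882553100586, 83.3084487915039), 17.404050827026367)
timer 185 ((440.59600830078125, -115.5733413696289), (56.53485107421875, 56.88237762451172), 17.83095359802246)
-69.3
17.6
-70.5
20.7
nest edge 19.0 [ 0.5355 -0.2306  0.008 ] [ 0.6218 -0.2008  0.008 ] 110.4 [ 0.5676 -0.317   0.008 ]
```

>>> {"name": "arm_command", "arguments": {
  "steps": [
    {"rot": [0, 0, 4], "slide": [-0.001, 0.038, 0], "grip": 1},
    {"rot": [0, 0, 0], "slide": [-0.001, 0.038, -0.02], "grip": 1},
    {"rot": [0, 0, 0], "slide": [0, 0, -0.045], "grip": 1},
    {"rot": [0, 0, 0], "slide": [0, 0, -0.05], "grip": 1},
    {"rot": [0, 0, 0], "slide": [0, 0, -0.04], "grip": 1},
    {"rot": [0, 0, 0], "slide": [0, 0, -0.02], "grip": 1},
    {"rot": [0, 0, 0], "slide": [0, 0, -0.008], "grip": 1},
    {"rot": [0, 0, 0], "slide": [0, 0, 0], "grip": 1}
  ]
}}

```text
time: 20.15
ee_pos: [0.4439, -0.1151, 0.0154]
eef_rot: [0.583, 0.813, -0.0, -0.0]
ft_force: [-0.1, -0.3, -0.5]
width: 0.0871
grip_force: 0.0
```

>>> {"name": "arm_command", "arguments": {
  "newtons": 15,
  "steps": [
    {"rot": [0, 0, 0], "slide": [0, 0, -0.007], "grip": 1},
    {"rot": [0, 0, 0], "slide": [0, 0, -0.004], "grip": 1},
    {"rot": [0, 0, 0], "slide": [0, 0, 0], "grip": 0},
    {"rot": [0, 0, 0], "slide": [0, 0, 0], "grip": 0},
    {"rot": [0, 0, 0], "slide": [0, 0, 0], "grip": 0},
    {"rot": [0, 0, 0], "slide": [0, 0, 0], "grip": 0},
    {"rot": [0, 0, 0], "slide": [0, 0, 0], "grip": 0},
    {"rot": [0, 0, 0], "slide": [0, 0, 0], "grip": 0}
  ]
}}

```text
time: 21.15
ee_pos: [0.444, -0.1148, 0.0043]
eef_rot: [0.583, 0.813, 0.0, -0.0]
ft_force: [-0.3, 0.8, 4.5]
width: 0.0649
grip_force: 15.0
```

>>> {"name": "arm_command", "arguments": {
  "steps": [
    {"rot": [0, 0, 0], "slide": [0, 0, 0.02], "grip": 0},
    {"rot": [0, 0, 0], "slide": [0, 0, 0.04], "grip": 0},
    {"rot": [0, 0, 0], "slide": [0.01, -0.02, 0.02], "grip": 0},
    {"rot": [0, 0, 0], "slide": [0.03, -0.035, 0], "grip": 0},
    {"rot": [0, 0, 0], "slide": [0.035, -0.035, 0], "grip": 0},
    {"rot": [0, 0, 0], "slide": [0.04, -0.03, 0], "grip": 0},
    {"rot": [0, 0, 0], "slide": [0.035, -0.025, 0], "grip": 0},
    {"rot": [0, 0, 0], "slide": [0, 0, 0], "grip": 0}
  ]
}}

```text
time: 22.15
ee_pos: [0.5945, -0.262, 0.0833]
eef_rot: [0.583, 0.812, -0.001, -0.0]
ft_force: [-0.4, -0.2, -0.0]
width: 0.0647
grip_force: 15.0
```

```bash
python3 w.py timer_mid .08 w7.png
```

```text
t 22.15 tcp [ 0.5945 -0.262   0.0833] close ax 18.6 toolz [-0.002 -0.001 -1.   ] w 0.0647
wrist 0.63 [189. 182. 314. 292.] [ 0.5954 -0.2648  0.08  ] delta [ 0.0008 -0.0028 -0.0033]
```

View pics/w7.png

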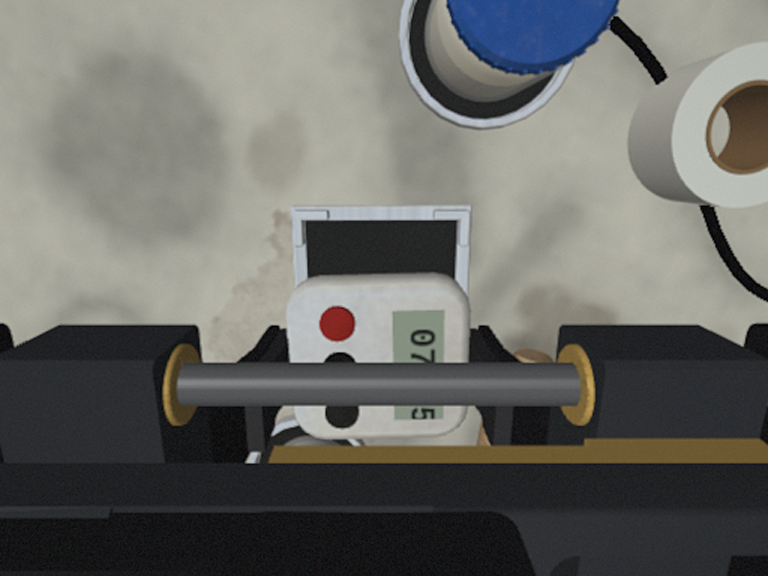

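The timer is held level and square to its nest. The nest's near edge runs (291,207) to (470,207), and the timer's outline spans x 288-469, y 275-438.

```bash
python3 - <<'E'
from h import *
p=eyes.camera("wrist");r=lambda u,v,z:ray(p,u/1.5,v/1.5,z)[:2]
for z in(.004,.01):
    A,B=r(291,207,z),r(470,207,z);d=(B-A)/np.linalg.norm(B-A);n=np.array([d[1],-d[0]])
    print("nest",z,np.linalg.norm(B-A).round(4),((A+B)/2+.048*n).round(4),np.degrees(np.arctan2(d[1],d[0])).round(1))
zt=.0833-.0043+.017
print("timer",r(378,356,zt).round(4),np.linalg.norm(r(288,356,zt)-r(469,356,zt)).round(4))
E
```

```text
nest 0.004 0.0943 [ 0.5943 -0.2583] 18.8
nest 0.01 0.0919 [ 0.5941 -0.2579] 18.8
timer [ 0.5921 -0.2556] 0.0643
```

>>> {"name": "arm_command", "arguments": {
  "steps": [
    {"rot": [0, 0, 0], "slide": [0, 0.001, -0.025], "grip": 0},
    {"rot": [0, 0, 0], "slide": [0, 0, -0.025], "grip": 0},
    {"rot": [0, 0, 0], "slide": [0, 0, -0.013], "grip": 0},
    {"rot": [0, 0, 0], "slide": [0, 0, -0.006], "grip": 0},
    {"rot": [0, 0, 0], "slide": [0, 0, -0.003], "grip": 0},
    {"rot": [0, 0, 0], "slide": [0, 0, -0.001], "grip": 0},
    {"rot": [0, 0, 0], "slide": [0, 0, 0], "grip": 0},
    {"rot": [0, 0, 0], "slide": [0, 0, 0], "grip": 0}
  ]
}}

```text
time: 23.4
ee_pos: [0.594, -0.2589, 0.0115]
eef_rot: [0.583, 0.813, 0.0, -0.0]
ft_force: [0.2, -0.8, 0.1]
width: 0.065
grip_force: 15.0
```

>>> {"name": "arm_command", "arguments": {
  "steps": [
    {"rot": [0, 0, 0], "slide": [0, 0, -0.003], "grip": 0},
    {"rot": [0, 0, 0], "slide": [0, 0, 0], "grip": 0},
    {"rot": [0, 0, 0], "slide": [0, 0, 0], "grip": 1},
    {"rot": [0, 0, 0], "slide": [0, 0, 0], "grip": 1},
    {"rot": [0, 0, 0], "slide": [0, 0, 0], "grip": 1},
    {"rot": [0, 0, 0], "slide": [0, 0, 0.03], "grip": 1},
    {"rot": [0, 0, 0], "slide": [0, 0, 0.06], "grip": 1},
    {"rot": [0, 0, 0], "slide": [0, 0, 0.06], "grip": 1}
  ]
}}

```text
time: 24.4
ee_pos: [0.5935, -0.2587, 0.1597]
eef_rot: [0.583, 0.813, 0.0, -0.001]
ft_force: [1.2, 0.2, -0.4]
width: 0.0872
grip_force: 0.0
```

>>> {"name": "arm_command", "arguments": {
  "steps": [
    {"rot": [0, 0, 10], "slide": [-0.04, 0, 0.01], "grip": 1},
    {"rot": [0, 0, 10], "slide": [-0.045, 0, 0.01], "grip": 1},
    {"rot": [0, 0, 10], "slide": [-0.045, 0.02, 0.01], "grip": 1},
    {"rot": [0, 0, 10], "slide": [-0.03, 0.04, 0], "grip": 1},
    {"rot": [0, 0, 10], "slide": [0, 0.045, 0], "grip": 1},
    {"rot": [0, 0, 10], "slide": [0, 0.045, 0], "grip": 1},
    {"rot": [0, 0, 10], "slide": [0, 0.05, 0], "grip": 1},
    {"rot": [0, 0, 1], "slide": [0, 0.05, 0], "grip": 1}
  ]
}}

```text
time: 25.4
ee_pos: [0.4356, -0.01, 0.189]
eef_rot: [0.008, 1.0, 0.001, -0.0]
ft_force: [-0.3, 1.2, 0.7]
width: 0.0872
grip_force: 0.0
```

```bash
python3 w.py spacer_ring_mid .012 w8.png
```

```text
t 25.4 tcp [ 0.4356 -0.01    0.189 ] close ax 89.1 toolz [-0.001  0.001 -1.   ] w 0.0872
wrist 0.82 [242. 145. 299. 199.] [0.4343 0.0112 0.012 ] delta [-0.0013  0.0212 -0.177 ]
top 0.43 [355. 134. 379. 162.] [ 0.5943 -0.3892  0.012 ] delta [ 0.1587 -0.3792 -0.177 ]
```

>>> {"name": "arm_command", "arguments": {
  "steps": [
    {"rot": [0, 0, 0], "slide": [-0.002, 0.02, -0.02], "grip": 1},
    {"rot": [0, 0, 0], "slide": [0, 0, -0.045], "grip": 1},
    {"rot": [0, 0, 0], "slide": [0, 0, -0.05], "grip": 1},
    {"rot": [0, 0, 0], "slide": [0, 0, -0.035], "grip": 1},
    {"rot": [0, 0, 0], "slide": [0, 0, -0.018], "grip": 1},
    {"rot": [0, 0, 0], "slide": [0, 0, -0.004], "grip": 1},
    {"rot": [0, 0, 0], "slide": [0, 0, 0], "grip": 1},
    {"rot": [0, 0, 0], "slide": [0, 0, 0], "grip": 1}
  ]
}}

```text
time: 26.6
ee_pos: [0.4346, 0.0084, 0.0176]
eef_rot: [0.01, 1.0, 0.0, 0.0]
ft_force: [-0.8, -0.3, 0.4]
width: 0.0868
grip_force: 0.0
```

>>> {"name": "arm_command", "arguments": {
  "steps": [
    {"rot": [0, 0, 0], "slide": [0, 0.002, -0.008], "grip": 1},
    {"rot": [0, 0, 0], "slide": [0, 0, -0.005], "grip": 1},
    {"rot": [0, 0, 0], "slide": [0, 0, 0], "grip": 1},
    {"rot": [0, 0, 0], "slide": [0, 0, 0], "grip": 0},
    {"rot": [0, 0, 0], "slide": [0, 0, 0], "grip": 0},
    {"rot": [0, 0, 0], "slide": [0, 0, 0], "grip": 0},
    {"rot": [0, 0, 0], "slide": [0, 0, 0], "grip": 0},
    {"rot": [0, 0, 0], "slide": [0, 0, 0], "grip": 0}
  ]
}}

```text
time: 27.6
ee_pos: [0.4339, 0.0105, 0.0038]
eef_rot: [0.009, 1.0, -0.0, -0.001]
ft_force: [0.9, -0.4, 0.4]
width: 0.0594
grip_force: 15.0
```

>>> {"name": "arm_command", "arguments": {
  "steps": [
    {"rot": [0, 0, 0], "slide": [0, 0, 0.04], "grip": 0},
    {"rot": [0, 0, 0], "slide": [0, 0, 0.05], "grip": 0},
    {"rot": [0, 0, 0], "slide": [0, -0.055, 0], "grip": 0},
    {"rot": [0, 0, 0], "slide": [0, -0.06, 0], "grip": 0},
    {"rot": [0, 0, 0], "slide": [0, -0.06, 0], "grip": 0},
    {"rot": [0, 0, 0], "slide": [0, -0.06, 0], "grip": 0},
    {"rot": [0, 0, 0], "slide": [0, -0.06, 0], "grip": 0},
    {"rot": [0, 0, 0], "slide": [0, -0.055, 0], "grip": 0}
  ]
}}

```text
time: 28.6
ee_pos: [0.4337, -0.3413, 0.0932]
eef_rot: [0.009, 1.0, -0.0, -0.001]
ft_force: [1.0, 0.7, -0.2]
width: 0.0592
grip_force: 15.0
```

>>> {"name": "arm_command", "arguments": {
  "steps": [
    {"rot": [0, 0, 0], "slide": [0.003, -0.02, 0], "grip": 0},
    {"rot": [0, 0, 0], "slide": [0.005, -0.02, 0], "grip": 0},
    {"rot": [0, 0, 0], "slide": [0, 0, 0], "grip": 0},
    {"rot": [0, 0, 0], "slide": [0, 0, 0], "grip": 0},
    {"rot": [0, 0, 0], "slide": [0, 0, 0], "grip": 0},
    {"rot": [0, 0, 0], "slide": [0, 0, 0], "grip": 0},
    {"rot": [0, 0, 0], "slide": [0, 0, 0], "grip": 0},
    {"rot": [0, 0, 0], "slide": [0, 0, 0], "grip": 0}
  ]
}}

```text
time: 29.6
ee_pos: [0.4419, -0.3794, 0.0937]
eef_rot: [0.009, 1.0, -0.0, -0.001]
ft_force: [-0.7, -0.5, -1.0]
width: 0.059
grip_force: 15.0
```

```bash
python3 w.py post_stand .004 w9.png
```

```text
t 29.6 tcp [ 0.4419 -0.3794  0.0937] close ax 88.9 toolz [-0.001 -0.    -1.   ] w 0.059
wrist 0.85 [203. 149. 300. 242.] [ 0.4436 -0.3797  0.004 ] delta [ 0.0017 -0.0003 -0.0897]
```

View pics/w9.png

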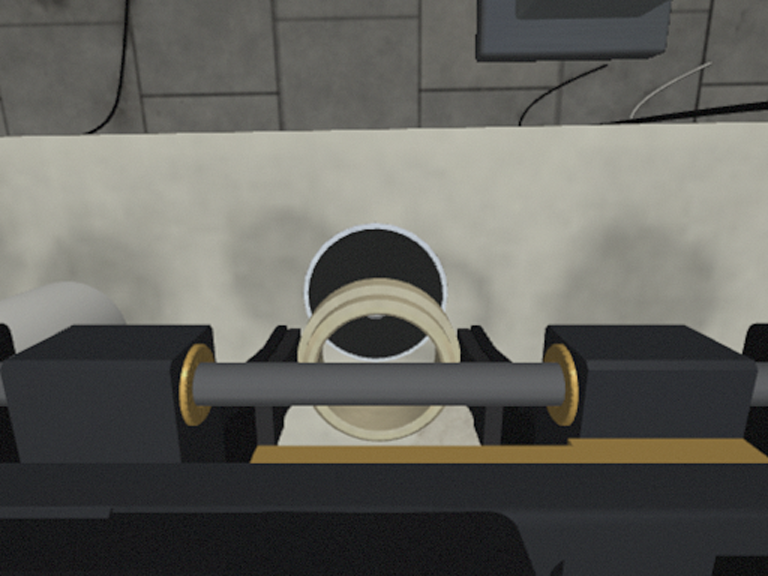

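The ring is held level. The stand's disc, centred at (376,292), lines up with it and agrees with the earlier fix of (0.444,-0.379). I'll lower it now.

>>> {"name": "arm_command", "arguments": {
  "steps": [
    {"rot": [0, 0, 0], "slide": [0.002, 0, -0.025], "grip": 0},
    {"rot": [0, 0, 0], "slide": [0, 0, -0.025], "grip": 0},
    {"rot": [0, 0, 0], "slide": [0, 0, -0.018], "grip": 0},
    {"rot": [0, 0, 0], "slide": [0, 0, -0.008], "grip": 0},
    {"rot": [0, 0, 0], "slide": [0, 0, -0.006], "grip": 0},
    {"rot": [0, 0, 0], "slide": [0, 0, -0.003], "grip": 0},
    {"rot": [0, 0, 0], "slide": [0, 0, 0], "grip": 0},
    {"rot": [0, 0, 0], "slide": [0, 0, 0], "grip": 0}
  ]
}}

```text
time: 30.8
ee_pos: [0.4441, -0.3797, 0.0091]
eef_rot: [0.009, 1.0, -0.0, -0.0]
ft_force: [-0.4, 0.8, -0.0]
width: 0.0592
grip_force: 15.0
```

>>> {"name": "arm_command", "arguments": {
  "steps": [
    {"rot": [0, 0, 0], "slide": [0, 0, -0.001], "grip": 0},
    {"rot": [0, 0, 0], "slide": [0, 0, 0], "grip": 0},
    {"rot": [0, 0, 0], "slide": [0, 0, 0], "grip": 1},
    {"rot": [0, 0, 0], "slide": [0, 0, 0], "grip": 1},
    {"rot": [0, 0, 0], "slide": [0, 0, 0], "grip": 1},
    {"rot": [0, 0, 0], "slide": [0, 0, 0.03], "grip": 1},
    {"rot": [0, 0, 0], "slide": [0, 0, 0.06], "grip": 1},
    {"rot": [0, 0, 0], "slide": [0, 0, 0.06], "grip": 1}
  ]
}}

```text
time: 31.8
ee_pos: [0.4435, -0.3794, 0.1592]
eef_rot: [0.009, 1.0, 0.0, -0.001]
ft_force: [1.3, -0.7, 0.4]
width: 0.0865
grip_force: 0.0
```

>>> {"name": "arm_command", "arguments": {
  "steps": [
    {"rot": [0, 0, 0], "slide": [0.01, 0.01, 0.03], "grip": 1},
    {"rot": [0, 0, 0], "slide": [0.04, 0.02, 0.04], "grip": 1},
    {"rot": [0, 0, 0], "slide": [0.05, 0.02, 0.03], "grip": 1},
    {"rot": [0, 0, 0], "slide": [0.05, 0.02, 0.02], "grip": 1},
    {"rot": [0, 0, 0], "slide": [0.05, 0.02, 0], "grip": 1},
    {"rot": [0, 0, 0], "slide": [0.04, 0.01, 0], "grip": 1},
    {"rot": [0, 0, 0], "slide": [0, 0, 0], "grip": 1},
    {"rot": [0, 0, 0], "slide": [0, 0, 0], "grip": 1}
  ]
}}

```text
time: 32.8
ee_pos: [0.6831, -0.2804, 0.2775]
eef_rot: [0.01, 1.0, -0.0, -0.001]
ft_force: [0.1, -0.2, 0.2]
width: 0.0867
grip_force: 0.0
```

```bash
python3 - <<'E'
from h import *
s=sensors.read_state();print(s["time"],np.round(s["ee_pos"],3))
p=eyes.camera("wrist");save(p,"w10.png")
for n,z in (("large_jar_mid",.079),("wide_nest",.01),("small_jar_mid",.066),("narrow_nest",.01),("timer_mid",.018),("square_nest",.006),("spacer_ring_mid",.016),("post_stand",.004)):
    for d in eyes.look_for(n,p)[:1]:
        b=d["bbox"];print(n,round(d["conf"],2),np.round(b),ray(p,(b[0]+b[2])/2,(b[1]+b[3])/2,z).round(4))
E
```

```text
32.8 [ 0.683 -0.28   0.277]
large_jar_mid 0.57 [344.  70. 414. 126.] [ 0.6022 -0.1344  0.079 ]
wide_nest 0.91 [332.  70. 381. 135.] [ 0.6045 -0.137   0.01  ]
small_jar_mid 0.56 [141.  68. 196. 116.] [ 0.5906 -0.3776  0.066 ]
narrow_nest 0.8 [165.  65. 210. 124.] [ 0.5899 -0.3667  0.01  ]
timer_mid 0.73 [237.  65. 294. 123.] [ 0.5924 -0.2614  0.018 ]
square_nest 0.73 [221.  49. 308. 143.] [ 0.5938 -0.2617  0.006 ]
post_stand 0.74 [239.  67. 296. 124.] [ 0.593  -0.2579  0.004 ]
```

View pics/w10.png

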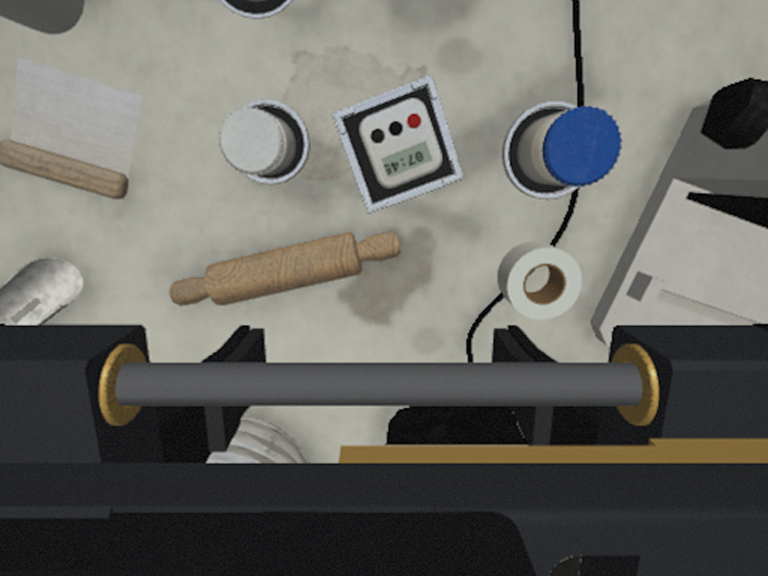

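The timer (401,144) sits inside its four stops, and both jars stand inside their rims, with lids at (254,142) and (582,147). The ring is out of frame, so I'll check the lids here and the ring from the fixed cameras.

```bash
python3 - <<'E'
from h import *
p=eyes.camera("wrist")
print("white lid",ray(p,254/1.5,142/1.5,.066).round(4),"blue lid",ray(p,582/1.5,147/1.5,.079).round(4))
p=eyes.camera("scene")
for n,z in (("spacer_ring_mid",.015),("post_stand",.004),("beaker_mid",.0445)):
    for d in eyes.look_for(n,p)[:1]:
        b=d["bbox"];print(n,round(d["conf"],2),np.round(b),ray(p,(b[0]+b[2])/2,(b[1]+b[3])/2,z).round(4))
im=np.array(p["pixels"])[:,:,::-1]
a=im[150:320,250:410];b=im[130:240,120:240]
cv2.imwrite("pics/c.png",cv2.resize(a,None,fx=3.5,fy=3.5,interpolation=cv2.INTER_CUBIC))
E
```

```text
white lid [ 0.5941 -0.3756  0.066 ] blue lid [ 0.6029 -0.1231  0.079 ]
spacer_ring_mid 0.91 [332. 269. 361. 297.] [ 0.4438 -0.3813  0.015 ]
post_stand 0.56 [327. 274. 365. 299.] [ 0.4421 -0.3823  0.004 ]
beaker_mid 0.75 [134. 154. 162. 192.] [0.4214 0.2485 0.0445]
```

View pics/c.png

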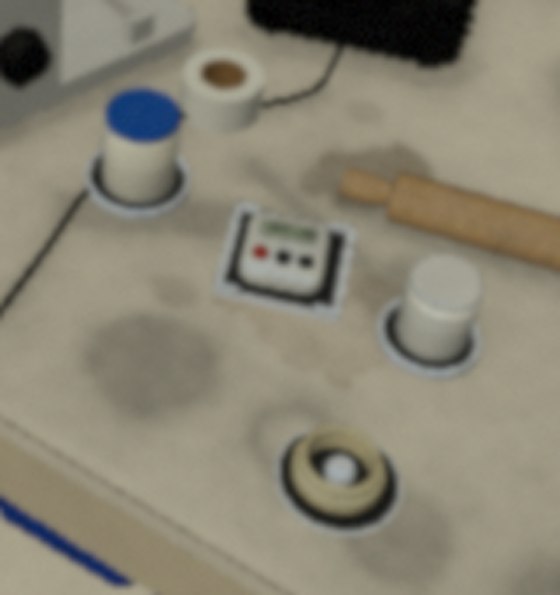

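All four pieces sit level in their holders: large jar (138,150), timer (285,258), small jar (435,310), and the ring round its post at (338,470). The beaker hasn't been touched and the arm is clear, so I'm handing in.

```bash
python3 -c "
from h import *
print(order.close_job())"
```

```text
the job is handed in; nothing more can be done
None
```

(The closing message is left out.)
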